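Fold down the flip stops of the layout board

ROBOT

A 7-joint arm with a two-finger parallel gripper is mounted at the origin on the work surface. World frame = base frame: x ahead of the robot, y to its left, z up, the work surface at z = 0. Lengths are in m, angles in degrees, forces in N, time in s.
With the tool pointing down it reaches from about 0.425 to 0.825 m from the base axis. Payload 3.6 kg.
Tool frame: the origin (TCP) lies midway between the tips of the shut fingers; the grasp point (between the pads) lies bot.grip_point_offset behind it (bot.grip_point_offset is the distance from the TCP to the grasp point, in m); z points along the fingers, x is the direction in which the jaws open and shut, and the axes are right-handed (so a half turn about z gives the same grasp; the last joint's range is limited). The gripper opens to 85 mm and grips with 20 to 120 N. Pads are 22 mm wide; open, the fingers measure 114 mm over their backs; the gripper's body (76 mm by 85 mm) begins 54 mm behind the grasp point. The pads swing forward as they close: fully open they stand 13 mm farther back than shut.
Start: joints at [74.857, 35.231, -0.722, 81.555, 0.464, 63.22, -2.315], TCP at [0.153, -0.632, 0.231] pointing down, gripper open.
Joint ranges: [-178.69, 178.69], [-17.37, 117.87], [-77.05, 75.6], [15.02, 138.74], [-78.02, 258.01], [0.78, 113.62], [-162.83, 162.83]. Speed limits (degrees/s): [159.86, 159.86, 180, 180, 180, 180, 180].

INTERFACE

Orientations are given as a 3x3 rotation matrix whose columns are the frame's x, y, z axes.
In Python, from bench import bot gives the robot as it stands.
- The arm moves only by the tool send_rows, never from a script. Its argument "targets" is a list that holds one entry, the list of rows, each a list of 6 numbers: the shift along the tool's x, y, z each as a share of 600 mm, from -1 to 1, then the turn, a rotation vector about the tool's x, y, z each as a share of 180 degrees, from -1 to 1. In form: [[[dx, dy, dz, wx, wy, wz], ...]]. A call has exactly 8 rows; each row is the pose to reach, as a shift and turn from the pose commanded when the call began, along the tool's axes at that moment, turning the shorter way round; what a row does not reach only later rows make up. A row lasts 1/10 s, in which the tool goes at most 50 mm and 8.59 degrees, less where a joint would pass 70% of its speed; a pose out of reach is approached as far as the arm can. A call with a number of a shift or a turn outside -1 to 1 is refused whole. A call with a gripper value outside its range is refused whole. "fingers" is the opening, from 0 (shut) to 1 (fully open), set as the call begins (left out, the last holds). The fingers move at their own pace and stop on an object; the grip force is fixed at half the most. Time passes only in rows, so rows that repeat a pose let the fingers close, or fill a call up. It gives the time, the measured TCP pose, the force and the opening at its end, in the units of the state.
- bot.read_state(): the state, without advancing time (a new reading comes with each control period).
- bot.snapshot(name): name is "scene" or "top" or "wrist"; returns the picture (400x640x3 uint8, blue, green, red); there is no depth.
- bot.camera_info(name): a dict with "camera_matrix" (3x3 intrinsics, pixels), "k1" (the pictures are not rectified: a ray, as slopes to the right and down, at radius r is drawn at 1 + k1 r^2 times it, then the intrinsics apply), "world_to_cam" (4x4, takes a point from world to camera coordinates); the wrist camera has in their place "hand_eye" (4x4, takes a point from camera to tool coordinates, whose origin is the TCP and whose axes are the tool frame's). Camera axes: x right, y down, z forward; pixel columns grow to the right and rows downward; lengths in m; the calibration is good to about 2 mm. A picture is of the moment at which its call begins: read the wrist's pose just before it. camera_info takes no time and is no camera call.
- bot.hand_in(): hands the job in, once; it reports no verdict.
The state is a dict: "clock": time; "q": joint angles; "joint_vel": joint speeds; "joint_efforts": joint torques, N m; "tool_pos": TCP position; "tool_rot": TCP orientation; "contact_force": force on the tool from outside, world axes, zero at the start; "ft_torque": the same for the moment, N m; "width": opening from 0.0 (shut) to 1.0 (fully open).
Only numpy, scipy, OpenCV 4.12 (cv2) and the standard library are available. Lean on these libraries where they do the work, as an engineer would, in place of code of your own. Each camera call takes 0.05 s, during which the arm holds its last target.

TASK

Clear the curved edge on the layout board: with the fingertips low over the board, trace along the curved row of six little steel flip stops in one unbroken pass, starting at the end by the round hang hole, so that a light touch folds each stop down flat in turn. Do not raise the fingers away from the row until the last stop is down, do not pinch the stops or press hard on them or the board, and leave every loose thing on the board and table where it is. Finish with the fingers clear.

Things in the scene. Friction and masses are not known exactly. Their poses are not given: they have to be found in the camera images.
- board: flat plywood layout board, fixed to the table, 180 mm (its x) by 320 mm (its y) by 18 mm thick; origin at the centre of its underside, z up, top face 18 mm above the origin. A round dark hang hole (22 mm) is drawn in one corner, at its x +66, y -136 mm: it marks the end of the row where the pass begins. A thin grey curved pattern panel (1 mm) is laid inside the curve.
- hinge1 (a point): hinge point of the first flip stop of the row, counted from the hang-hole end; at the middle of its width, 3 mm above the board's top face. The six hinge points lie on an arc of 170 mm radius, 46 mm apart along the arc (230 mm from first to last), bulging to the board's -x.
- hinge2 (a point): hinge point of the second flip stop, as for the first
- hinge3 (a point): hinge point of the third flip stop, as for the first
- hinge4 (a point): hinge point of the fourth flip stop, as for the first
- hinge5 (a point): hinge point of the fifth flip stop, as for the first
- hinge6 (a point): hinge point of the sixth and last flip stop, as for the first
- stop1 (a joint): fold angle of the first flip stop, a plain steel flap 22 mm wide across the row, 4 mm thick, 36 mm tall above its hinge, with 6 mm high hinge cheeks (34 mm over both). 0 = upright (a hard limit), 1.55 rad = flat along the row, free end towards the next stop, its top 5 to 6 mm above the board. It starts at 0 to 0.3, folds only away from the hang-hole end and stays where left (friction 0.01 N m, about 1 N at the finger).
- stop2 (a joint): fold angle of the second flip stop, built as the first
- stop3 (a joint): fold angle of the third flip stop, built as the first
- stop4 (a joint): fold angle of the fourth flip stop, built as the first
- stop5 (a joint): fold angle of the fifth flip stop, built as the first
- stop6 (a joint): fold angle of the sixth and last flip stop, built as the first
- resin_ring: orange-brown resin ring lying loose on the board inside the curve, 42 mm across, 16 mm high; origin at the centre of its underside; leave it alone
- bead: dark red resin bead, cylinder 20 mm across and 22 mm high, standing loose on the board inside the curve; origin at the centre of its underside; leave it alone
- weight: small brass pattern weight with a knob, 38 mm across, 48 mm high, standing loose on the board in the corner outside the curve near the last stop; origin at the centre of its underside; leave it alone
- knife: skiving knife lying on the table, wooden handle and broad steel blade, 210 mm long along its x, 25 mm high; origin under the ferrule; leave it alone
- glue_jar: closed jar, 64 mm across, 85 mm high, on the table; origin at the centre of its underside; leave it alone
- strap_roll: flat leather-coloured roll, 110 mm across, 25 mm high, on the table; origin at the centre of its underside; leave it alone
- rivet_tin: closed aluminium tin, 70 mm across, 45 mm high, on the table; origin at the centre of its underside; leave it alone

How it is judged (in metres and radians):
On the way, in this order (a step that is already met when the one before it is completed fails the run):
1. stop 1 is folded down (value of joint stop1 above 1.2 rad), for 0.1 s.
2. stop 2 is folded down (value of joint stop2 above 1.2 rad), for 0.1 s.
3. stop 3 is folded down (value of joint stop3 above 1.2 rad), for 0.1 s.
4. stop 4 is folded down (value of joint stop4 above 1.2 rad), for 0.1 s.
5. stop 5 is folded down (value of joint stop5 above 1.2 rad), for 0.1 s.
6. stop 6 is folded down (value of joint stop6 above 1.2 rad), for 0.1 s.
At the end, for the whole second after the job is handed in: all six stops are folded down (each joint above 1.2 rad of 1.55) and still, and every loose thing is within 15 mm of where it stood (value of joint each of stop1, stop2, stop3, stop4, stop5, stop6 above 1.2 rad and velocity of joint stop1 between -0.05 and 0.05 rad/s and velocity of joint stop2 between -0.05 and 0.05 rad/s and velocity of joint stop3 between -0.05 and 0.05 rad/s and velocity of joint stop4 between -0.05 and 0.05 rad/s and velocity of joint stop5 between -0.05 and 0.05 rad/s and velocity of joint stop6 between -0.05 and 0.05 rad/s and distance of each of resin_ring, bead, weight, knife, glue_jar, strap_roll, rivet_tin from where it was at the start of the episode below 0.015 m); the robot touches nothing.
It fails at once if the fingers are raised away from the row (grasp point more than 120 mm above the table) after the first stop is down and before the last is (value of joint stop1 above 1.2 rad and value of joint stop6 below 1.2 rad and height (world z) of the grasp point above 0.12 m).
It fails at once if a stop or the board is pressed hard or pinched (over 18 N from the fingers) (contact force between the fingers and board above 18 N).
It fails at once if a loose thing is knocked or carried more than 15 mm (distance of any of resin_ring, bead, weight, knife, glue_jar, strap_roll, rivet_tin from where it was at the start of the episode above 0.015 m).
It also fails if it takes over 45 s, if anything falls off the work surface, if the arm or the gripper's body presses on something with over 40 N, if the wrist force passes 120 N, or if a joint passes its speed limit or range.

## Working session

There is one attempt and no reset: what is moved stays moved. The work goes in short steps, Python scripts to look and compute and a tool call to move; the robot and the scene stay as the last step left them, time stands still between calls to the robot, and variables do not carry over. Pictures are saved under pics/ and viewed, and the job is handed in when it is done.

Besides the shell and the picture viewer there is one more tool, called after "Emit:" as name(argument=value, ...) on one line, values as JSON. send_rows: Moves the arm, as the interface text tells. Its arguments: {"type":"object","properties":{"targets":{"type":"array"},"fingers":{"type":"number"}},"required":["targets"]}

```bash
ls; mkdir -p pics
python3 - <<'E'
from bench import bot
import cv2,json
s=bot.read_state(); print(s); print(bot.grip_point_offset)
for n in("scene","top","wrist"):
    cv2.imwrite(f"pics/{n}0.png",bot.snapshot(n)); print(n,bot.camera_info(n))
print(bot.read_state()["clock"])
E
```

```text
pics
{'clock': 0.0, 'q': array([74.85801278, 35.29191207, -0.72490919, 81.64089455,  0.46342523,
       63.21983278, -2.31471216]), 'joint_vel': array([ 0.04151655,  0.01105947,  0.02870872, -0.01658532,  0.00558306,
       -0.10531551,  0.00803336]), 'joint_efforts': array([-3.21722737e-04, -4.69213665e+01,  2.59311078e-01, -1.71035886e+01,
        9.99958429e-03,  9.61645273e-03,  1.46052141e-06]), 'tool_pos': array([ 0.15295366, -0.63095974,  0.23011036]), 'tool_rot': array([[ 2.35630959e-01, -9.71842406e-01, -6.23178006e-04],
       [-9.71839089e-01, -2.35631783e-01,  2.53924227e-03],
       [-2.61458386e-03,  7.30465525e-06, -9.99996582e-01]]), 'contact_force': array([-0.16693645,  0.42148012,  0.71401282]), 'ft_torque': array([-0.00229781, -0.00155637,  0.05702877]), 'width': 1.0024927215502526}
0.0187
scene {'camera_matrix': array([[467.64528838,   0.        , 316.34107962],
       [  0.        , 467.64528838, 203.32576945],
       [  0.        ,   0.        ,   1.        ]]), 'k1': 0.01825113364054139, 'world_to_cam': array([[-2.91833760e-01,  9.56468942e-01, -4.67456291e-04,
[... 616 characters left out ...]
51142509],
       [ 0.16217169, -0.00546984, -0.9867474 ,  1.22930585],
       [ 0.        ,  0.        ,  0.        ,  1.        ]])}
wrist {'camera_matrix': array([[281.33759225,   0.        , 320.71246144],
       [  0.        , 281.33759225, 196.40287856],
       [  0.        ,   0.        ,   1.        ]]), 'k1': -0.04164435131998552, 'hand_eye': array([[ 9.99999562e-01, -7.67713703e-04, -5.34817550e-04,
         1.68208272e-03],
       [ 8.89979233e-04,  9.56865905e-01,  2.90528566e-01,
        -7.37474480e-02],
       [ 2.88705917e-04, -2.90528915e-01,  9.56866169e-01,
        -1.42070889e-01],
       [ 0.00000000e+00,  0.00000000e+00,  0.00000000e+00,
         1.00000000e+00]])}
0.15
```

View pics/scene0.png

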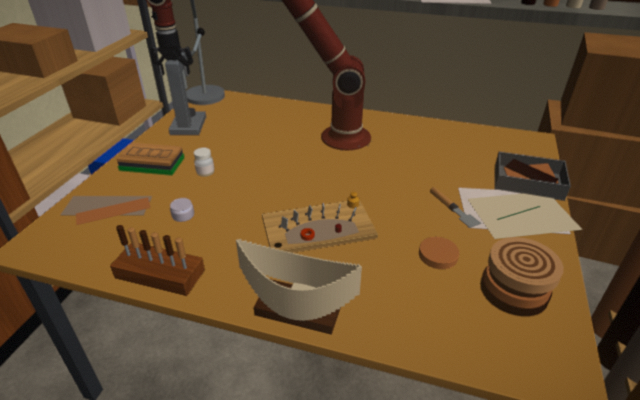

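View pics/top0.png

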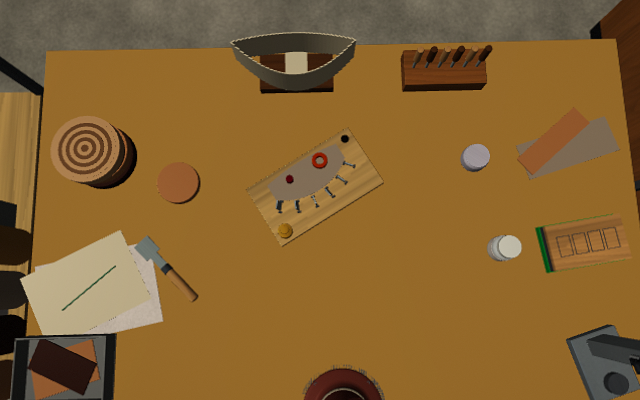

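View pics/wrist0.png

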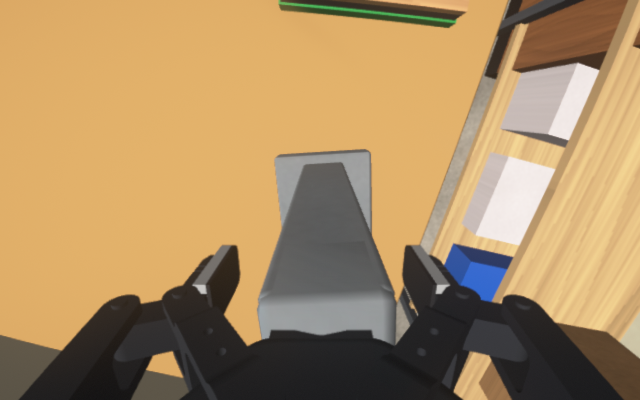

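The top view shows the board at about (315,187), hang hole at (345,139), row running from about (348,165) to (279,205), and the weight at (286,230). The scene view has it at about (320,225). I'll zoom in next.

Run:
```python
import cv2
a=cv2.imread("pics/top0.png")[120:255,235:395]; cv2.imwrite("pics/topz.png",cv2.resize(a,None,fx=4.4,fy=4.4,interpolation=cv2.INTER_CUBIC))
a=cv2.imread("pics/scene0.png")[180:260,250:390]; cv2.imwrite("pics/scenez.png",cv2.resize(a,None,fx=5.5,fy=5.5,interpolation=cv2.INTER_CUBIC))
```

```text
(no output)
```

View pics/topz.png

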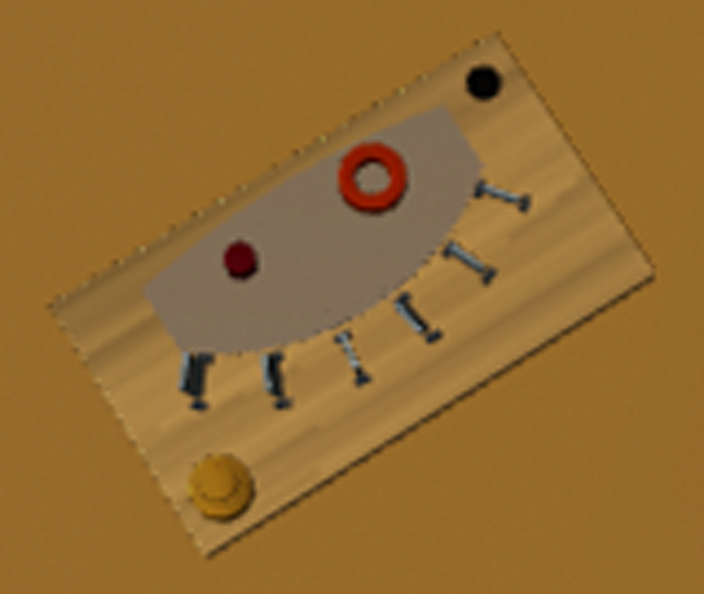

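View pics/scenez.png

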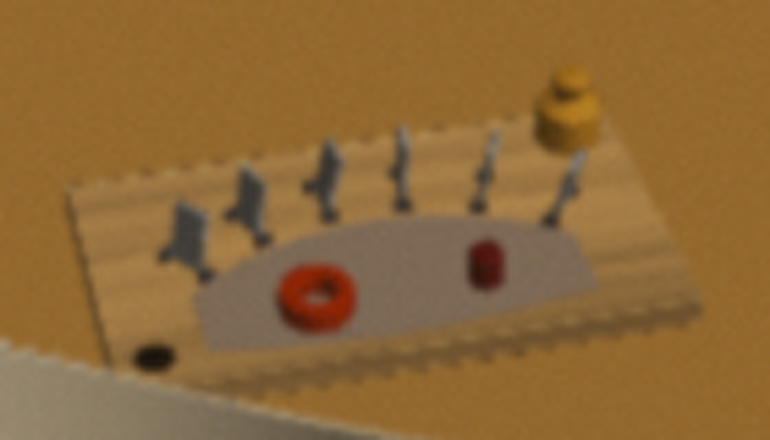

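```bash
cat > h.py <<'E'
import numpy as np,cv2
from bench import bot
def ray(name,uv,st=None):
    c=bot.camera_info(name);K=c["camera_matrix"];k1=c["k1"]
    uv=np.atleast_2d(np.array(uv,float))
    p=cv2.undistortPoints(uv.reshape(-1,1,2),K,np.array([k1,0,0,0])).reshape(-1,2)
    d=np.c_[p,np.ones(len(p))]
    if name=="wrist":
        T=np.eye(4);T[:3,:3]=st["tool_rot"];T[:3,3]=st["tool_pos"];M=T@c["hand_eye"]
    else: M=np.linalg.inv(c["world_to_cam"])
    return M[:3,3],d@M[:3,:3].T
def onz(name,uv,z,st=None):
    o,d=ray(name,uv,st); return o+d*((z-o[2])/d[:,2])[:,None]
def proj(name,P,st=None):
    c=bot.camera_info(name);P=np.atleast_2d(P)
    if name=="wrist":
        T=np.eye(4);T[:3,:3]=st["tool_rot"];T[:3,3]=st["tool_pos"];W=np.linalg.inv(T@c["hand_eye"])
    else: W=c["world_to_cam"]
    return cv2.projectPoints(np.array(P,float),cv2.Rodrigues(W[:3,:3])[0],W[:3,3],c["camera_matrix"],np.array([c["k1"],0,0,0]))[0].reshape(-1,2)
E
cat > m1.py <<'E'
from h import *
f=lambda L,s,x0,y0:[((u+.5)/s-.5+x0,(v+.5)/s-.5+y0) for u,v in L]
c=onz("top",f([(497,33),(655,272),(207,557),(50,305)],4.4,235,120),.018)
hole=onz("top",f([(484,83)],4.4,235,120),.018)[0]
print(c.round(4)); print([np.linalg.norm(c[i]-c[(i+1)%4]).round(4) for i in range(4)])
# order: corners (+x,-y),(-x,-y),(-x,+y),(+x,+y)
B=np.array([[.09,-.16],[-.09,-.16],[-.09,.16],[.09,.16]])
H,_=cv2.estimateAffinePartial2D(B,c[:,:2]);print(H,np.hypot(H[0,0],H[1,0]))
R=H[:,:2]/np.hypot(H[0,0],H[1,0]);t=c[:,:2].mean(0);yaw=np.degrees(np.arctan2(R[1,0],R[0,0]))
print("board",t,yaw,"hole in board",R.T@(hole[:2]-t))
ck=f([(482,188),(526,203),(449,250),(488,277),(402,304),(432,336),(343,340),(363,380),(268,358),(283,403),(190,362),(199,404)],4.4,235,120)
p=onz("top",ck,.024); pb=(p[:,:2]-t)@R
for i in range(6): print(i+1,pb[2*i].round(4),pb[2*i+1].round(4),((pb[2*i]+pb[2*i+1])/2).round(4),p[2*i:2*i+2,:2].mean(0).round(4))
E
python3 m1.py
```

```text
[[ 0.7244 -0.036   0.018 ]
 [ 0.5725 -0.1262  0.018 ]
 [ 0.4075  0.1456  0.018 ]
 [ 0.561   0.2381  0.018 ]]
[np.float64(0.1767), np.float64(0.3179), np.float64(0.1793), np.float64(0.3191)]Traceback (most recent call last):
  File "m1.py", line 8, in <module>
    H,_=cv2.estimateAffinePartial2D(B,c[:,:2]);print(H,np.hypot(H[0,0],H[1,0]))
        ~~~~~~~~~~~~~~~~~~~~~~~~~~~^^^^^^^^^^^
cv2.error: OpenCV(4.12.0) /io/opencv/modules/calib3d/src/ptsetreg.cpp:1108: error: (-215:Assertion failed) count >= 0 && to.checkVector(2) == count in function 'estimateAffinePartial2D'
```

```bash
sed -i 's/c\[:,:2\])/np.ascontiguousarray(c[:,:2]))/' m1.py; python3 m1.py
```

```text
[[ 0.7244 -0.036   0.018 ]
 [ 0.5725 -0.1262  0.018 ]
 [ 0.4075  0.1456  0.018 ]
 [ 0.561   0.2381  0.018 ]]
[np.float64(0.1767), np.float64(0.3179), np.float64(0.1793), np.float64(0.3191)]
[[ 0.85186773 -0.51168851  0.56634676]
 [ 0.51168851  0.85186773  0.05536148]] 0.9937322379475705
board [0.56634677 0.05536148] 30.991832215919764 hole in board [ 0.06602771 -0.1357489 ]
1 [ 0.0102 -0.0979] [-0.0119 -0.1153] [-0.0008 -0.1066] [ 0.6205 -0.0365]
2 [-0.0114 -0.0604] [-0.0378 -0.0712] [-0.0246 -0.0658] [ 0.5792 -0.0137]
3 [-0.0241 -0.0188] [-0.0501 -0.0235] [-0.0371 -0.0212] [0.5454 0.0181]
4 [-0.0237  0.0226] [-0.0505  0.0255] [-0.0371  0.0241] [0.5221 0.0569]
5 [-0.009   0.0662] [-0.0368  0.073 ] [-0.0229  0.0696] [0.5109 0.1032]
6 [0.0138 0.1067] [-0.0106  0.1154] [0.0016 0.111 ] [0.5106 0.1514]
```

```bash
cat >> h.py <<'E'
from scipy.spatial.transform import Rotation as Ro
def down(yaw):
    a=np.radians(yaw);x=np.array([np.cos(a),np.sin(a),0]);z=np.array([0,0,-1.]);return np.c_[x,np.cross(z,x),z]
def row(p0,y0,p,y):
    "commanded pose (pos, x-yaw) -> row to the target"
    R0=down(y0);d=R0.T@(np.array(p)-p0)/.6
    w=Ro.from_matrix(R0.T@down(y)).as_rotvec(degrees=True)/180
    return np.r_[d,w].round(4).tolist()
E
cat > m2.py <<'E'
from h import *
T=np.array([.56634677,.05536148]);a=np.radians(30.99);R=np.array([[np.cos(a),-np.sin(a)],[np.sin(a),np.cos(a)]])
hb=np.array([[-.0008,-.1066],[-.0246,-.0658],[-.0371,-.0212],[-.0371,.0241],[-.0229,.0696],[.0016,.111]])
th=np.array([-2.5,-1.5,-.5,.5,1.5,2.5])*46/170
M=np.c_[-.17*np.cos(th),.17*np.sin(th)]
mc,hc=M.mean(0),hb.mean(0)
U,S,Vt=np.linalg.svd((M-mc).T@(hb-hc));Q=(Vt.T@np.diag([1,np.linalg.det(Vt.T@U.T)])@U.T);c=hc-Q@mc
print("arc rot",np.degrees(np.arctan2(Q[1,0],Q[0,0])),"centre(board)",c,"resid mm",((M@Q.T+c-hb)*1e3).round(1).tolist())
print("hinges world",((M@Q.T+c)@R.T+T).round(4).tolist(),"centre world",R@c+T)
E
python3 m2.py
python3 -c "
from h import *
p0=[.153,-.632,.231];print(row(p0,-76.4,[.153,-.632,.31],-76.4),row(p0,-76.4,[.54,.0,.31],70))"
```

```text
arc rot -0.5671018557951404 centre(board) [0.13224205 0.00034161] resid mm [[-0.6, 1.8], [-0.0, 0.6], [0.7, 0.3], [1.1, 0.8], [-0.4, -0.6], [-0.9, -2.9]]
hinges world [[0.6191, -0.0352], [0.5788, -0.0132], [0.5459, 0.0187], [0.5227, 0.0582], [0.5109, 0.1025], [0.5113, 0.1484]] centre world [0.67953633 0.12374423]
[0.0, 0.0, -0.1317, 0.0, 0.0, 0.0] [-0.8721, -0.8746, -0.1317, -0.0, -0.0, -0.8133]
```

Emit:
send_rows(targets=[[[0,0,-0.0667,0,0,0],[0,0,-0.13,0,0,0],[-0.06,-0.06,-0.13,0,0,-0.04],[-0.12,-0.12,-0.13,0,0,-0.08],[-0.18,-0.18,-0.13,0,0,-0.12],[-0.24,-0.24,-0.13,0,0,-0.16],[-0.3,-0.3,-0.13,0,0,-0.2],[-0.36,-0.36,-0.13,0,0,-0.24]]], fingers=0)

```text
clock: 0.95
tool_pos: [0.3099, -0.3735, 0.3093]
tool_rot: [[0.84, -0.543, -0.0], [-0.543, -0.84, -0.0], [-0.0, 0.0, -1.0]]
contact_force: [0.6, -0.2, 0.2]
width: 0.001
```

```bash
python3 -c "
from h import *
p0=np.array([.153,-.632,.231])+down(-76.4)@np.array([-.216,-.216,-.078]);print(p0)
print(row(p0,-33.2,[.54,.0,.25],70))"
```

```text
[ 0.31215288 -0.37126573  0.309     ]
[-0.0211, -0.7257, 0.0983, -0.0, -0.0, -0.5733]
```

Emit:
send_rows(targets=[[[0,-0.06,0,0,0,-0.045],[0,-0.12,0,0,0,-0.09],[0,-0.18,0,0,0,-0.135],[0,-0.25,0,0,0,-0.18],[0,-0.32,0,0,0,-0.225],[0,-0.39,0,0,0,-0.27],[0,-0.46,0,0,0,-0.315],[0,-0.52,0,0,0,-0.36]]])

```text
clock: 1.75
tool_pos: [0.4807, -0.1122, 0.3093]
tool_rot: [[0.848, 0.53, 0.0], [0.53, -0.848, 0.0], [0.0, -0.0, -1.0]]
contact_force: [-0.0, -0.2, -0.5]
width: 0.004
```

```bash
python3 -c "
from h import *
p0=np.array([.31215,-.37127,.309])+down(-33.2)@np.array([0,-.312,0]);y=-33.2+.36*180;print(p0,y,bot.read_state()['tool_pos'])
print(row(p0,y,[.54,.0,.25],70))"
```

```text
[ 0.48298973 -0.11019953  0.309     ] 31.599999999999994 [ 0.4807211  -0.11221577  0.30934526]
[0.1772, -0.1066, 0.0983, 0.0, 0.0, -0.2133]
```

Emit:
send_rows(targets=[[[0.04,-0.02,0.02,0,0,-0.04],[0.08,-0.04,0.04,0,0,-0.08],[0.12,-0.07,0.06,0,0,-0.12],[0.16,-0.09,0.08,0,0,-0.16],[0.18,-0.11,0.1,0,0,-0.2],[0.18,-0.11,0.1,0,0,-0.2133],[0.18,-0.11,0.1,0,0,-0.2133],[0.18,-0.11,0.1,0,0,-0.2133]]])

```text
clock: 2.55
tool_pos: [0.5373, -0.0021, 0.2492]
tool_rot: [[0.343, 0.939, -0.0], [0.939, -0.343, -0.0], [-0.0, -0.0, -1.0]]
contact_force: [-0.2, -0.4, -0.9]
width: 0.002
```

Run:
```python
from h import *
import pickle
p0=np.array([.48299,-.1102,.309])+down(31.6)@np.array([.18,-.11,.1])*.6;print(p0,31.6+.2133*180)
s=bot.read_state();im=bot.snapshot("wrist");pickle.dump(s,open("s1.pkl","wb"));cv2.imwrite("pics/w1.png",im);print(s["tool_pos"],s["tool_rot"],s["q"],s["contact_force"])
```

```text
[0.54039344 0.00260446 0.249     ] 69.994
[ 0.53734543 -0.00210405  0.24922521] [[ 3.43384292e-01  9.39194948e-01 -2.79017628e-04]
 [ 9.39194900e-01 -3.43384374e-01 -3.34007542e-04]
 [-4.09508489e-04 -1.47358990e-04 -9.99999905e-01]] [ 26.25926279  29.50172784 -43.7949973   98.00535778  22.77203233
  61.7799922   45.09717597] [-0.23565971 -0.40628086 -0.91981534]
```

View pics/w1.png

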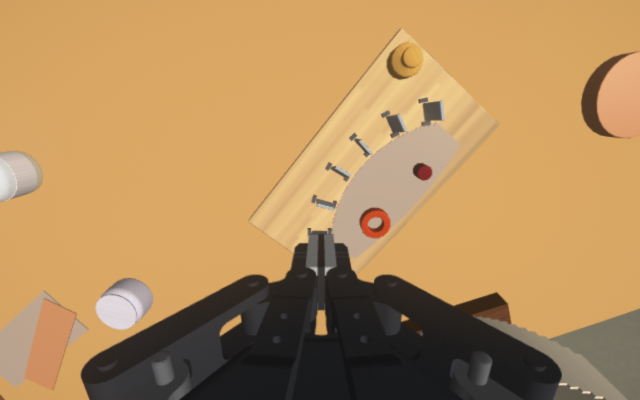

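The wrist view shows all of the board: stops 2–6 at about (324,203), (339,170), (361,145), (396,122), (432,111). Stop 1 is hidden behind the fingertips at about (318,235). I'll zoom to refine the hinges.

Run:
```python
import cv2,pickle
from h import *
s=pickle.load(open("s1.pkl","rb"))
im=cv2.imread("pics/w1.png")
H=np.array([[0.6191,-0.0352],[0.5788,-0.0132],[0.5459,0.0187],[0.5227,0.0582],[0.5109,0.1025],[0.5113,0.1484]])
P=proj("wrist",np.c_[H,np.full(6,.021)],s);print(P.round(1))
a=cv2.resize(im[80:250,290:460],None,fx=4.6,fy=3.5,interpolation=cv2.INTER_CUBIC)
a=cv2.resize(im[90:245,295:455],None,fx=3.8,fy=3.8,interpolation=cv2.INTER_CUBIC)
for u,v in P: cv2.circle(a,(int((u+.5-295)*3.8),int((v+.5-90)*3.8)),3,(0,255,0),1)
cv2.imwrite("pics/w1z.png",a)
```

```text
[[319.8 229.4]
 [324.7 199. ]
 [338.8 169.2]
 [361.6 142.5]
 [391.6 121.8]
 [426.3 109.6]]
```

View pics/w1z.png

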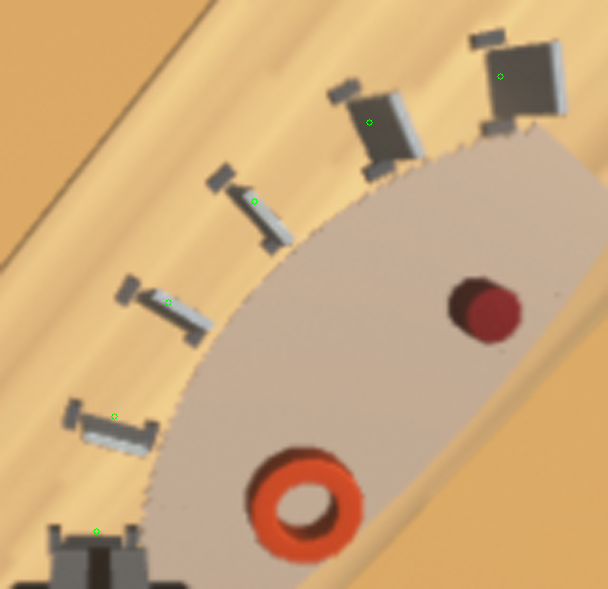

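```bash
cat > m3.py <<'E'
from h import *
import pickle
s=pickle.load(open("s1.pkl","rb"))
ck=[(55,538),(131,538),(72,413),(150,436),(128,290),(195,338),(220,178),(272,245),(344,91),(379,170),(487,39),(498,127)]
uv=[((u+.5)/3.8-.5+295,(v+.5)/3.8-.5+90) for u,v in ck]
p=onz("wrist",uv,.023,s)[:,:2]
print("cheek span",np.linalg.norm(p[::2]-p[1::2],axis=1).round(4))
hb=(p[::2]+p[1::2])/2; print("hinges",hb.round(4).tolist())
th=np.array([-2.5,-1.5,-.5,.5,1.5,2.5])*46/170
M=np.c_[-.17*np.cos(th),.17*np.sin(th)]
mc,hc=M.mean(0),hb.mean(0)
U,S,Vt=np.linalg.svd((M-mc).T@(hb-hc));Q=(Vt.T@np.diag([1,np.linalg.det(Vt.T@U.T)])@U.T);c=hc-Q@mc
print("rot",np.degrees(np.arctan2(Q[1,0],Q[0,0])),"centre",c,"resid",((M@Q.T+c-hb)*1e3).round(1).tolist())
print("fit",(M@Q.T+c).round(4).tolist())
hn=onz("wrist",[(0,0)],.018,s)
E
python3 m3.py
```

```text
cheek span [0.0284 0.0296 0.0293 0.0294 0.0291 0.0289]
hinges [[0.6206, -0.0368], [0.5809, -0.0152], [0.5488, 0.0154], [0.525, 0.0542], [0.5126, 0.0991], [0.5126, 0.1447]]
rot 30.873742711923033 centre [0.68089297 0.12176333] resid [[1.2, -0.8], [0.3, -0.8], [-0.7, 0.3], [-0.5, 0.8], [-0.2, 0.1], [-0.1, 0.4]]
fit [[0.6217, -0.0376], [0.5813, -0.016], [0.5481, 0.0156], [0.5245, 0.055], [0.5124, 0.0992], [0.5125, 0.1451]]
```

```bash
cat > path.py <<'E'
from h import *
C=np.array([.680,.1228]);rot=30.7
def pose(s,z=.028):
    th=-2.5*46/170+s/.17*1e-3; a=np.radians(rot); m=.17*np.array([-np.cos(th),np.sin(th)])
    R=np.array([[np.cos(a),-np.sin(a)],[np.sin(a),np.cos(a)]])
    return np.r_[C+R@m,z], rot-np.degrees(th)
E
python3 - <<'E'
from path import *
s=bot.read_state();yaw=np.degrees(np.arctan2(s["tool_rot"][1,0],s["tool_rot"][0,0]))
for z in(.12,):
    p,y=pose(-30,z);print(p,y,row(s["tool_pos"],yaw,p,y))
w=onz("top",[((222+.5)/4.4-.5+235,(487+.5)/4.4-.5+120)],.045)[0];print("weight",w)
for q in (150,190,230,262): print(q,np.linalg.norm(pose(q)[0][:2]-w[:2]),pose(q))
E
```

```text
[ 0.64922399 -0.04439102  0.12      ] 79.56992958468787 [-0.0019, 0.1991, 0.2157, 0.0, 0.0, -0.0537]
weight [0.44569827 0.13434467 0.045     ]
150 0.09917848633361638 (array([0.51916915, 0.06772334, 0.028     ]), np.float64(18.90381010024776))
190 0.0706781807621451 (array([0.51076075, 0.10673527, 0.028     ]), np.float64(5.422450214816635))
230 0.06711502834912797 (array([0.51167884, 0.1466325 , 0.028     ]), np.float64(-8.0589096706145))
262 0.08526417658863994 (array([0.51911174, 0.17770873, 0.028     ]), np.float64(-18.843997578959414))
```

Emit:
send_rows(targets=[[[0,0.05,0.03,0,0,-0.01],[0,0.1,0.06,0,0,-0.02],[0,0.15,0.09,0,0,-0.04],[-0.002,0.199,0.13,0,0,-0.0537],[-0.002,0.199,0.18,0,0,-0.0537],[-0.002,0.199,0.2157,0,0,-0.0537],[-0.002,0.199,0.2157,0,0,-0.0537],[-0.002,0.199,0.2157,0,0,-0.0537]]])

```text
clock: 3.4
tool_pos: [0.6495, -0.0438, 0.1205]
tool_rot: [[0.18, 0.984, 0.001], [0.984, -0.18, 0.0], [0.0, 0.001, -1.0]]
contact_force: [1.3, -0.1, 0.6]
width: -0.002
```

Run:
```python
from path import *
s=bot.read_state();im=bot.snapshot("wrist");cv2.imwrite("pics/w2.png",im)
yaw=np.degrees(np.arctan2(s["tool_rot"][1,0],s["tool_rot"][0,0]));print(s["tool_pos"],yaw,s["q"],s["contact_force"])
H=[np.r_[pose(q)[0][:2],.021] for q in range(0,231,46)]
for u,v in proj("wrist",H,s): cv2.circle(im,(int(u+.5),int(v+.5)),2,(0,255,0),1)
cv2.imwrite("pics/w2b.png",im)
p,y=pose(-30);print(row(s["tool_pos"],yaw,p,y))
```

```text
[ 0.64947194 -0.04384721  0.12054885] 79.62633033848051 [ 23.43553255  47.09467938 -39.69936621  87.67995078  33.66179931
  57.58599041  53.96090625] [ 1.25982186 -0.14118753  0.57389086]
[-0.001, -0.0002, 0.1542, 0.0, 0.0, 0.0003]
```

View pics/w2b.png

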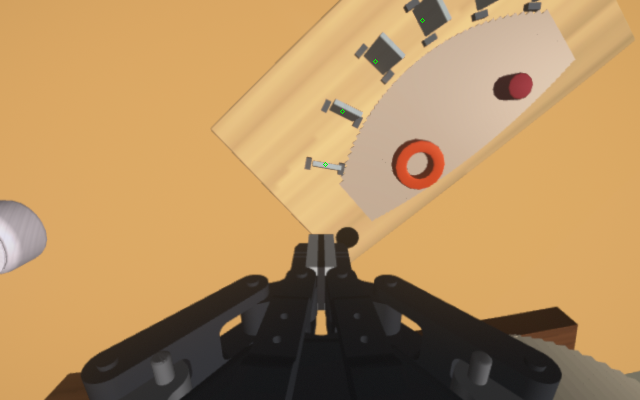

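The predicted hinge points (green) fall on the stops, with stop 1 at (325,165). The fingertips are just behind the row, beside the hang hole at (347,237). Now I'll lower them.

Emit:
send_rows(targets=[[[0,0,0.03,0,0,0],[0,0,0.06,0,0,0],[0,0,0.09,0,0,0],[0,0,0.12,0,0,0],[0,0,0.14,0,0,0],[-0.001,0,0.1533,0,0,0],[-0.001,0,0.1533,0,0,0],[-0.001,0,0.1533,0,0,0]]])

```text
clock: 4.25
tool_pos: [0.6496, -0.0439, 0.0285]
tool_rot: [[0.179, 0.984, 0.001], [0.984, -0.179, 0.0], [0.001, 0.001, -1.0]]
contact_force: [-0.4, 0.0, 0.1]
width: -0.001
```

```bash
cat > nxt.py <<'E'
import sys
from path import *
a,b=float(sys.argv[1]),float(sys.argv[2])
s=bot.read_state();yaw=np.degrees(np.arctan2(s["tool_rot"][1,0],s["tool_rot"][0,0]))
p0,y0=pose(a); print("err mm",((s["tool_pos"]-p0)*1e3).round(1),"yaw err",round(yaw-y0,2),s["contact_force"].round(1))
for q in np.linspace(a,b,9)[1:]: print([round(v,4) for v in row(p0,y0,*pose(q))])
E
python3 nxt.py -30 -6
```

```text
err mm [0.4 0.5 0.5] yaw err 0.11 [-0.4  0.   0.1]
[0.0, -0.005, 0.0, 0.0, 0.0, 0.0056]
[0.0002, -0.01, 0.0, 0.0, 0.0, 0.0112]
[0.0004, -0.015, 0.0, 0.0, 0.0, 0.0169]
[0.0007, -0.02, 0.0, 0.0, 0.0, 0.0225]
[0.0011, -0.025, 0.0, 0.0, 0.0, 0.0281]
[0.0016, -0.0299, 0.0, 0.0, 0.0, 0.0337]
[0.0022, -0.0349, 0.0, 0.0, 0.0, 0.0393]
[0.0028, -0.0399, 0.0, 0.0, 0.0, 0.0449]
```

Emit:
send_rows(targets=[[[0,-0.005,0,0,0,0.0056],[0.0002,-0.01,0,0,0,0.0112],[0.0004,-0.015,0,0,0,0.0169],[0.0007,-0.02,0,0,0,0.0225],[0.0011,-0.025,0,0,0,0.0281],[0.0016,-0.03,0,0,0,0.0337],[0.0022,-0.035,0,0,0,0.0393],[0.0028,-0.04,0,0,0,0.0449]]])

```text
clock: 5.05
tool_pos: [0.6261, -0.0383, 0.0281]
tool_rot: [[0.317, 0.948, 0.001], [0.948, -0.317, -0.0], [0.0, 0.001, -1.0]]
contact_force: [0.4, 0.3, -0.3]
width: 0.002
```

```bash
python3 nxt.py -6 18|head -1
```

```text
err mm [0.1 0.1 0.1] yaw err 0.02 [ 0.4  0.3 -0.3]
```

Emit:
send_rows(targets=[[[0,-0.005,0,0,0,0.0056],[0.0002,-0.01,0,0,0,0.0112],[0.0004,-0.015,0,0,0,0.0169],[0.0007,-0.02,0,0,0,0.0225],[0.0011,-0.025,0,0,0,0.0281],[0.0016,-0.03,0,0,0,0.0337],[0.0022,-0.035,0,0,0,0.0393],[0.0028,-0.04,0,0,0,0.0449]]])

```text
clock: 5.85
tool_pos: [0.6032, -0.0288, 0.0279]
tool_rot: [[0.447, 0.894, -0.0], [0.894, -0.447, 0.0], [-0.0, -0.0, -1.0]]
contact_force: [0.0, -0.3, 0.4]
width: 0.001
```

```bash
python3 nxt.py 18 42|head -1
python3 - <<'E'
from h import *
cv2.imwrite("pics/w3.png",bot.snapshot("wrist"))
a=bot.snapshot("scene")[180:260,250:390]; cv2.imwrite("pics/s3.png",cv2.resize(a,None,fx=5.5,fy=5.5,interpolation=cv2.INTER_CUBIC))
E
```

```text
err mm [-0.7  0.4 -0.1] yaw err 0.05 [ 0.  -0.3  0.4]
```

View pics/s3.png

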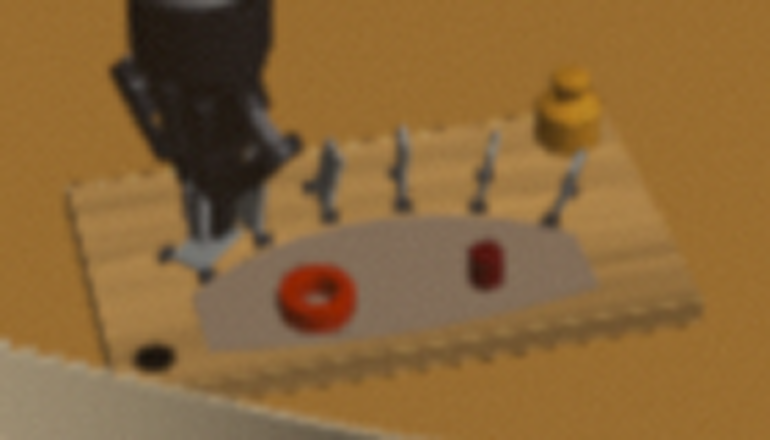

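View pics/w3.png

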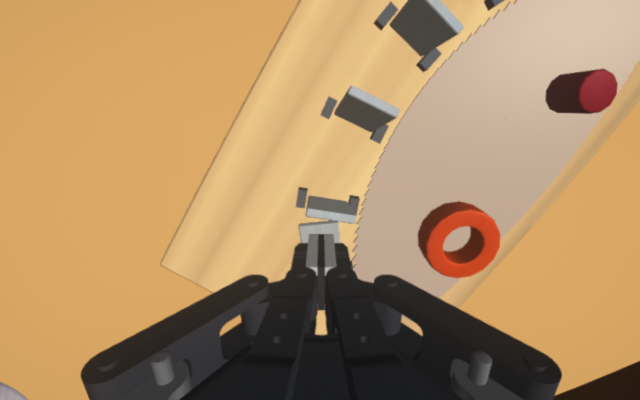

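Stop 1 is folded nearly flat at the fingertips: (320,232) in the wrist view, (200,255) in the scene zoom. Stop 2 is next and the forces are negligible, so the pass goes on.

Emit:
send_rows(targets=[[[0,-0.005,0,0,0,0.0056],[0.0002,-0.01,0,0,0,0.0112],[0.0004,-0.015,0,0,0,0.0169],[0.0007,-0.02,0,0,0,0.0225],[0.0011,-0.025,0,0,0,0.0281],[0.0016,-0.03,0,0,0,0.0337],[0.0022,-0.035,0,0,0,0.0393],[0.0028,-0.04,0,0,0,0.0449]]])

```text
clock: 6.75
tool_pos: [0.5829, -0.0168, 0.0281]
tool_rot: [[0.569, 0.823, 0.001], [0.823, -0.569, -0.0], [0.0, 0.001, -1.0]]
contact_force: [1.3, -0.4, 0.9]
width: 0.0
```

Emit:
send_rows(targets=[[[0,-0.005,0,0,0,0.0056],[0.0002,-0.01,0,0,0,0.0112],[0.0004,-0.015,0,0,0,0.0169],[0.0007,-0.02,0,0,0,0.0225],[0.0011,-0.025,0,0,0,0.0281],[0.0016,-0.03,0,0,0,0.0337],[0.0022,-0.035,0,0,0,0.0393],[0.0028,-0.04,0,0,0,0.0449]]])

```text
clock: 7.55
tool_pos: [0.5637, -0.0015, 0.0279]
tool_rot: [[0.678, 0.735, -0.0], [0.735, -0.678, 0.0], [0.0, -0.0, -1.0]]
contact_force: [0.4, 1.1, -0.1]
width: -0.003
```

```bash
python3 nxt.py 66 90|head -1
```

```text
err mm [-0.8  0.5 -0.1] yaw err 0.07 [ 0.4  1.1 -0.1]
```

Emit:
send_rows(targets=[[[0,-0.005,0,0,0,0.0056],[0.0002,-0.01,0,0,0,0.0112],[0.0004,-0.015,0,0,0,0.0169],[0.0007,-0.02,0,0,0,0.0225],[0.0011,-0.025,0,0,0,0.0281],[0.0016,-0.03,0,0,0,0.0337],[0.0022,-0.035,0,0,0,0.0393],[0.0028,-0.04,0,0,0,0.0449]]])

```text
clock: 8.35
tool_pos: [0.5476, 0.0157, 0.0281]
tool_rot: [[0.775, 0.632, 0.0], [0.632, -0.775, -0.0], [0.0, 0.0, -1.0]]
contact_force: [0.1, 0.2, 0.8]
width: 0.003
```

Emit:
send_rows(targets=[[[0,-0.005,0,0,0,0.0056],[0.0002,-0.01,0,0,0,0.0112],[0.0004,-0.015,0,0,0,0.0169],[0.0007,-0.02,0,0,0,0.0225],[0.0011,-0.025,0,0,0,0.0281],[0.0016,-0.03,0,0,0,0.0337],[0.0022,-0.035,0,0,0,0.0393],[0.0028,-0.04,0,0,0,0.0449]]])

```text
clock: 9.15
tool_pos: [0.5334, 0.0357, 0.0279]
tool_rot: [[0.856, 0.517, -0.0], [0.517, -0.856, 0.0], [0.0, -0.0, -1.0]]
contact_force: [0.2, 0.7, -0.2]
width: -0.001
```

```bash
python3 nxt.py 114 138|head -1;  python3 - <<'E'
from h import *
cv2.imwrite("pics/w4.png",bot.snapshot("wrist"))
E
```

```text
err mm [-0.9  0.5 -0.1] yaw err 0.08 [ 0.2  0.7 -0.2]
```

View pics/w4.png

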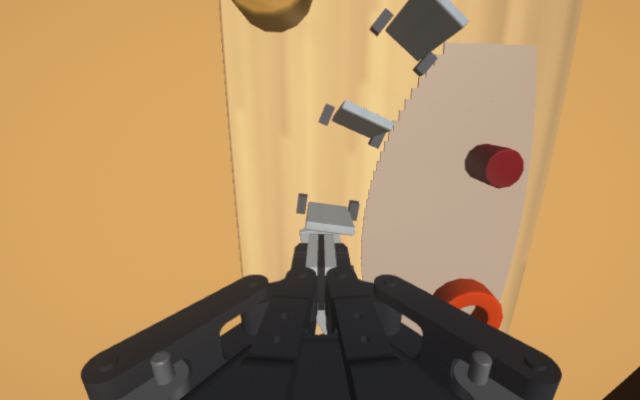

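Stop 3 is folded under the tips at (320,235). Stops 4–6 are still up and centred ahead at (328,215), (362,120) and (428,28).

Emit:
send_rows(targets=[[[0,-0.005,0,0,0,0.0056],[0.0002,-0.01,0,0,0,0.0112],[0.0004,-0.015,0,0,0,0.0169],[0.0007,-0.02,0,0,0,0.0225],[0.0011,-0.025,0,0,0,0.0281],[0.0016,-0.03,0,0,0,0.0337],[0.0022,-0.035,0,0,0,0.0393],[0.0028,-0.04,0,0,0,0.0449]]])

```text
clock: 10.0
tool_pos: [0.5225, 0.0571, 0.028]
tool_rot: [[0.92, 0.391, 0.0], [0.391, -0.92, 0.0], [0.0, -0.0, -1.0]]
contact_force: [0.8, -0.4, 0.2]
width: 0.002
```

Emit:
send_rows(targets=[[[0,-0.005,0,0,0,0.0056],[0.0002,-0.01,0,0,0,0.0112],[0.0004,-0.015,0,0,0,0.0169],[0.0007,-0.02,0,0,0,0.0225],[0.0011,-0.025,0,0,0,0.0281],[0.0016,-0.03,0,0,0,0.0337],[0.0022,-0.035,0,0,0,0.0393],[0.0028,-0.04,0,0,0,0.0449]]])

```text
clock: 10.8
tool_pos: [0.5146, 0.0798, 0.028]
tool_rot: [[0.966, 0.258, 0.0], [0.258, -0.966, 0.0], [0.0, -0.0, -1.0]]
contact_force: [0.8, 0.5, -1.1]
width: 0.002
```

Emit:
send_rows(targets=[[[0,-0.005,0,0,0,0.0056],[0.0002,-0.01,0,0,0,0.0112],[0.0004,-0.015,0,0,0,0.0169],[0.0007,-0.02,0,0,0,0.0225],[0.0011,-0.025,0,0,0,0.0281],[0.0016,-0.03,0,0,0,0.0337],[0.0022,-0.035,0,0,0,0.0393],[0.0028,-0.04,0,0,0,0.0449]]])

```text
clock: 11.6
tool_pos: [0.5101, 0.1036, 0.028]
tool_rot: [[0.993, 0.12, 0.0], [0.12, -0.993, 0.0], [0.0, -0.0, -1.0]]
contact_force: [0.1, -0.7, 1.2]
width: 0.0
```

```bash
python3 nxt.py 186 210|head -1;  python3 - <<'E'
from h import *
cv2.imwrite("pics/w5.png",bot.snapshot("wrist"))
a=bot.snapshot("scene")[180:260,250:390]; cv2.imwrite("pics/s5.png",cv2.resize(a,None,fx=5.5,fy=5.5,interpolation=cv2.INTER_CUBIC))
E
```

```text
err mm [-1.1  0.8 -0. ] yaw err 0.1 [ 0.1 -0.7  1.2]
```

View pics/w5.png

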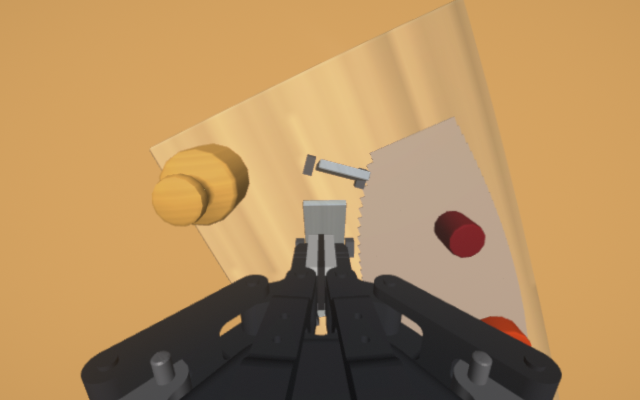

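View pics/s5.png

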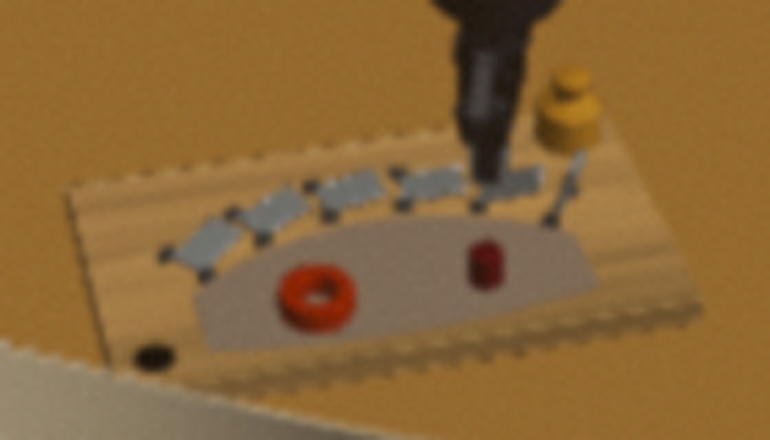

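Five stops lie flat and stop 6 is still up, ahead at (338,170) in the wrist view. The weight sits clear to the left at (200,185), so I'll carry on through the last stop.

Emit:
send_rows(targets=[[[0,-0.005,0,0,0,0.0056],[0.0002,-0.01,0,0,0,0.0112],[0.0004,-0.015,0,0,0,0.0169],[0.0007,-0.02,0,0,0,0.0225],[0.0011,-0.025,0,0,0,0.0281],[0.0016,-0.03,0,0,0,0.0337],[0.0022,-0.035,0,0,0,0.0393],[0.0028,-0.04,0,0,0,0.0449]]])

```text
clock: 12.5
tool_pos: [0.5088, 0.1275, 0.0279]
tool_rot: [[1.0, -0.021, -0.0], [-0.021, -1.0, 0.0], [-0.0, -0.0, -1.0]]
contact_force: [0.8, -0.5, -0.3]
width: 0.001
```

Emit:
send_rows(targets=[[[0,-0.005,0,0,0,0.0056],[0.0002,-0.01,0,0,0,0.0112],[0.0004,-0.015,0,0,0,0.0169],[0.0007,-0.02,0,0,0,0.0225],[0.0011,-0.025,0,0,0,0.0281],[0.0016,-0.03,0,0,0,0.0337],[0.0022,-0.035,0,0,0,0.0393],[0.0028,-0.04,0,0,0,0.0449]]])

```text
clock: 13.3
tool_pos: [0.5112, 0.1517, 0.028]
tool_rot: [[0.987, -0.161, 0.0], [-0.161, -0.987, 0.001], [0.0, -0.001, -1.0]]
contact_force: [-0.1, 0.1, 0.7]
width: -0.005
```

Emit:
send_rows(targets=[[[0,-0.005,0,0,0,0.0056],[0.0002,-0.01,0,0,0,0.0112],[0.0004,-0.015,0,0,0,0.0169],[0.0007,-0.02,0,0,0,0.0225],[0.0011,-0.025,0,0,0,0.0281],[0.0016,-0.03,0,0,0,0.0337],[0.0022,-0.035,0,0,0,0.0393],[0.0028,-0.04,0,0,0,0.0449]]])

```text
clock: 14.1
tool_pos: [0.5166, 0.1748, 0.0279]
tool_rot: [[0.954, -0.299, 0.0], [-0.299, -0.954, 0.0], [-0.0, -0.0, -1.0]]
contact_force: [0.3, 0.0, 0.1]
width: 0.003
```

```bash
python3 nxt.py 258 260|head -1;  python3 - <<'E'
from h import *
a=bot.snapshot("scene")[180:260,250:390]; cv2.imwrite("pics/s6.png",cv2.resize(a,None,fx=5.5,fy=5.5,interpolation=cv2.INTER_CUBIC))
E
```

```text
err mm [-1.3  0.9 -0.1] yaw err 0.12 [0.3 0.  0.1]
```

View pics/s6.png

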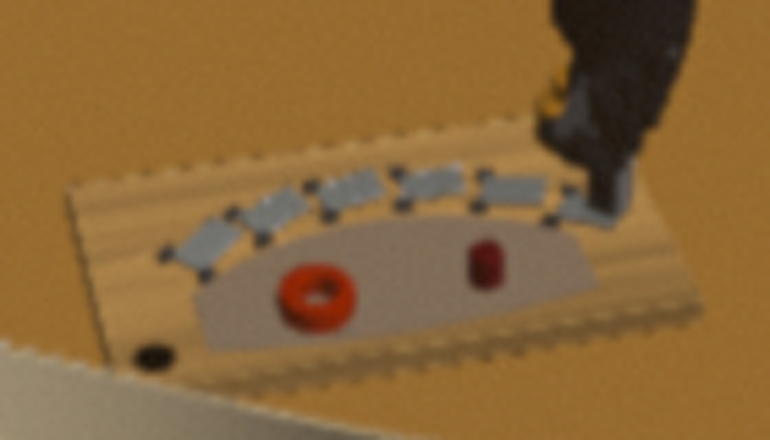

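All six lie flat, with stop 6 at (585,207) in the scene zoom. I'll lift straight up, then check.

Emit:
send_rows(targets=[[[0,0,-0.02,0,0,0],[0,0,-0.06,0,0,0],[0,0,-0.11,0,0,0],[0,0,-0.16,0,0,0],[0,0,-0.21,0,0,0],[0,0,-0.26,0,0,0],[0,0,-0.3,0,0,0],[0,0,-0.3,0,0,0]]])

```text
clock: 14.95
tool_pos: [0.5186, 0.1752, 0.2125]
tool_rot: [[0.955, -0.298, 0.008], [-0.298, -0.955, 0.003], [0.007, -0.005, -1.0]]
contact_force: [-0.3, 0.3, 0.0]
width: 0.0
```

Emit:
send_rows(targets=[[[0,-0.04,0,0,0,0],[0,-0.09,0,0,0,0],[0,-0.14,0,0,0,0],[0,-0.19,0,0,0,0],[0,-0.23,0,0,0,0],[0,-0.25,0,0,0,0],[0,-0.25,0,0,0,0],[0,-0.25,0,0,0,0]]])

```text
clock: 15.75
tool_pos: [0.5609, 0.316, 0.2075]
tool_rot: [[0.954, -0.298, -0.001], [-0.298, -0.954, -0.002], [-0.0, 0.002, -1.0]]
contact_force: [0.4, -0.1, -0.1]
width: -0.002
```

Run:
```python
from h import *
s=bot.read_state();print(s["tool_pos"],s["joint_vel"].round(2),s["clock"],s["contact_force"])
n=bot.snapshot("top");o=cv2.imread("pics/top0.png")
def cen(im,lo,hi):
    m=cv2.inRange(cv2.cvtColor(im,cv2.COLOR_BGR2HSV),lo,hi)[120:255,235:395];M=cv2.moments(m,True);return M["m00"],round(M["m10"]/M["m00"],2),round(M["m01"]/M["m00"],2)
for nm,lo,hi in(("reds",(0,200,40),(10,255,255)),("brass",(18,200,100),(28,255,255))): print(nm,cen(o,lo,hi),cen(n,lo,hi))
a=n[120:255,235:395]; cv2.imwrite("pics/topz7.png",cv2.resize(a,None,fx=4.4,fy=4.4,interpolation=cv2.INTER_CUBIC))
a=bot.snapshot("scene")[180:260,250:390]; cv2.imwrite("pics/s7.png",cv2.resize(a,None,fx=5.5,fy=5.5,interpolation=cv2.INTER_CUBIC))
cv2.imwrite("pics/top7.png",n)
```

```text
[0.56091503 0.31604904 0.20750147] [ 0.92 -0.8   0.58  0.33  0.11  0.02 -0.04] 15.75 [ 0.42695295 -0.10126206 -0.06586786]
reds (140.0, 83.85, 40.16) (142.0, 83.07, 40.94)
brass (149.0, 49.47, 110.15) (150.0, 49.56, 110.39)
```

View pics/topz7.png

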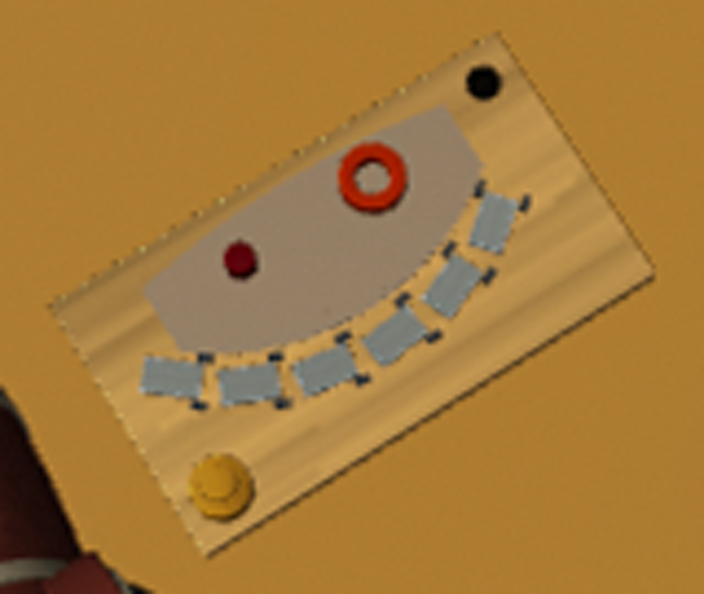

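View pics/s7.png

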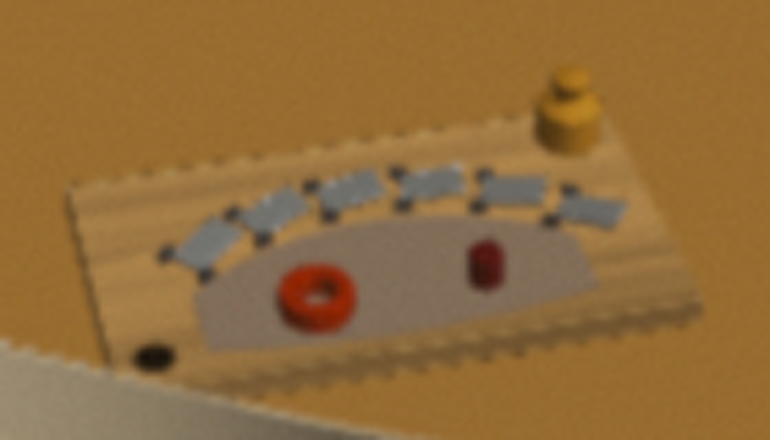

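View pics/top7.png

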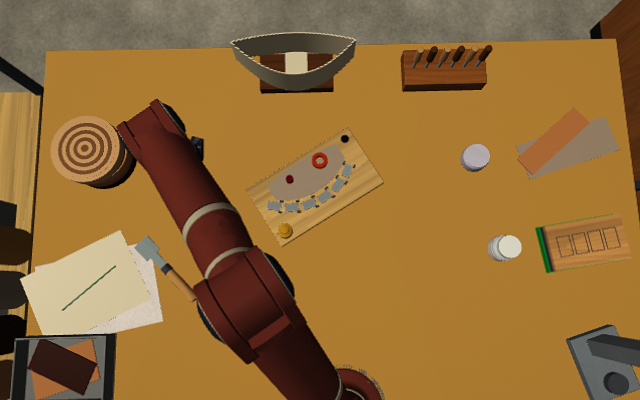

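All six stops are flat in both views. The ring, bead, weight, knife and tins have not moved, and the arm is clear.

```bash
python3 -c "
from bench import bot
print(bot.hand_in(), bot.read_state()['clock'])"
```

```text
the job is handed in; nothing more can be done
the job is handed in; nothing more can be done
```

All six flip stops are folded flat, and the job was handed in with the clock at about 16 s. I traced the row in one unbroken low pass, starting from the hang-hole end. The fingers were shut, with the tips about 10 mm above the board, moving at about 30 mm/s.

- **Positions:** I found the stops with the top and wrist cameras. The two arc fits agreed to about 2 mm, so I used their average.
- **Height and force:** The tool-tip height stayed at about 28 mm above the table throughout the pass. The force readings after each move were under 2 N. I did not sample forces within a move.
- **Last pictures:** In the top and scene views, all six stops lie flat. The brass weight's image position shifted less than half a pixel. The combined ring-and-bead measurement shifted about 1 pixel (roughly 2 mm), within what the changed lighting could cause. In the last top view, the glue jar, rivet tin and knife are in their original places.
- **Not checked:** I could not read the fold angles, so "flat" is judged from the pictures alone. The arm hid the strap roll in the last top view, but the fingers stayed about 0.2 m above the table there.

One check disagreed: before the pass, the tool was 3–5 mm off where I had planned, most likely because of clipped move steps. I re-based on the measured pose, and the error during the pass stayed within about 1.6 mm.

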